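# Stack two lens spacers on the arbor, thickest first

## Task

A camera at this inspection station needs its lens spacers set up on the upright arbor. Thread the thickest spacer ring (black) over the post first, right down onto the blue base, then thread the middle-sized ring (bare aluminium) on top of it so both lie flat. Leave the thin brass ring where it lies.

Things in the scene. Friction and masses are not known exactly. Their poses are not given: they have to be found in the camera images.
- arbor: Assembly arbor fixed to the work surface: a round blue base, 84 mm in diameter and 12 mm high, with a bright steel post of 14 mm diameter standing upright in its middle. The post's top is 76 mm above the work surface; the last 10 mm taper to a blunt point. The origin is the centre of the base's underside, at work-surface height; z points up along the post.
- thick_ring_mid (a point): The thickest spacer ring, black, about 130 g. Outside 54 mm, hole 30 mm right through, 30 mm thick, lying flat on the work surface. Point: centre of the hole, half-way up (15 mm above the underside); z is its axis. 40 mm of free surface all round. Not to be confused with a solid black lens cap, 54 mm across, 12 mm thick, no hole.
- middle_ring_mid (a point): The middle spacer ring, bare silvery aluminium, about 85 g. Outside 54 mm, hole 30 mm right through, 20 mm thick, lying flat on the work surface. Point: centre of the hole, half-way up (10 mm above the underside); z is its axis. 40 mm of free surface all round.
- thin_ring_mid (a point): The thin spacer ring, brass-yellow, to be left alone. Outside 54 mm, hole 30 mm right through, 10 mm thick, lying flat on the work surface. Point: centre of the hole, half-way up (5 mm above the underside); z is its axis.
Not all that is in view belongs to the job. There is more than one size of the part that bears middle_ring_mid; the job needs the smallest.

How it is judged:
By the outcome, as a careful person would: the job done as asked, in the order asked, and still so for the second after the job is handed in, with the robot touching nothing.
It also fails if it takes over 61 s, if anything falls off the work surface, if the arm or the gripper's body presses on something with over 40 N, if the wrist force passes 120 N, or if a joint passes its speed limit or range.

## Robot

A 6-joint arm with a two-finger parallel gripper is mounted at the origin on the work surface. World frame = base frame: x ahead of the robot, y to its left, z up, the work surface at z = 0. Lengths are in mm, angles in rad, forces in N, time in s.
With the tool pointing down it reaches from about 275 to 825 mm from the base axis. Payload 4.9 kg.
Tool frame: the origin (TCP) lies at the very end of the fingers, on their centre line; the grasp point (between the pads) lies 19 mm behind it; z points along the fingers, y is the direction in which the jaws open and shut (so a half turn about z gives the same grasp; the last joint's range is limited). The gripper opens to 85 mm and grips with 20 to 120 N. Pads are 22 mm wide; open, the fingers measure 114 mm over their backs; the gripper's body (76 mm by 85 mm) begins 54 mm behind the grasp point. The pads swing forward as they close: fully open they stand 13 mm farther back than shut.
Start: joints at [-1.31, 0.326, -0.193, 1.052, 0, 1.437], TCP at [211.556, -507.703, 231.281] pointing down, gripper open.
Joint ranges: [-2.65, 2.65], [-0.97, 1.79], [-1.3, 1.35], [-1.93, 2.1], [-1.47, 1.37], [-3.14, 3.14]. Speed limits (rad/s): [2.57, 2.57, 3.14, 3.14, 3.14, 3.14].

## Interface

Orientations are given as [roll, pitch, yaw] about the fixed x, y, z axes, in that order (R = Rz(yaw) Ry(pitch) Rx(roll)).
In Python, from bench import bot, solve_ik, imaging gives the robot as it stands. Calls block until the motion is done:
- bot.move_ptp(position, orientation): joint-space move of the TCP to a pose.
- bot.movel(position, rot=None, max_speed=150, threshold=None): straight line of the TCP; rot=None keeps the orientation; max_speed is the mean speed in mm/s. With threshold (N) it stops when the force on the tool has changed by that much, and returns True; else False.
- bot.move_j(angles): joint-space move.
- bot.grip(opening, effort=None): opening from 0.0 (shut) to 1.0 (fully open); effort is the grip in N (None keeps the last); returns when the fingers have stopped.
- bot.dwell(seconds).
- solve_ik(position, orientation): joint angles nearest the present ones, or None.
- bot.get_state(): the state.
- imaging.capture(name): name is "scene" or "top" or "wrist"; returns the picture (384x512x3 uint8, blue, green, red); there is no depth.
- imaging.camera_model(name): a dict with "K" (3x3 intrinsics, pixels), "position" and "rotation" of the camera in the world. Camera axes: x right, y up, looking along -z (the intrinsics and any distortion apply to the point x, -y, -z); pixel columns grow to the right and rows downward; lengths in mm; the calibration is good to about 2 mm. A picture is of the moment at which its call begins: read the wrist's pose just before it. camera_model takes no time and is no camera call; for the wrist camera it gives the pose at the moment of the call.
A pose or a line that the arm cannot do raises bot.IKError and nothing moves.
- bot.sign_off(): hands the job in, once; it reports no verdict.
The state is a dict: "t": time; "qpos": joint angles; "joint_velocities": joint speeds; "effort": joint torques, N m; "tcp_pos": TCP position; "orientation": TCP orientation; "contact_force": force on the tool from outside, world axes, zero at the start; "wrist_torque": the same for the moment, N m; "opening": opening from 0.0 (shut) to 1.0 (fully open).
Only numpy, scipy, OpenCV 4.12 (cv2) and the standard library are available. Lean on these libraries where they do the work, as an engineer would, in place of code of your own. Each camera call takes 0.05 s, during which the arm holds its last target.

## Working session

There is one attempt and no reset: what is moved stays moved. The work goes in short steps, each a Python script; the robot and the scene stay as the last script left them, time stands still between calls to the robot, and variables do not carry over. Pictures are saved under pics/ and viewed, and the job is handed in when it is done.

```bash
ls; mkdir -p pics; python3 - <<'E'
from bench import bot, solve_ik, imaging
import cv2
for n in ["scene","top","wrist"]:
    cv2.imwrite(f"pics/{n}0.png",imaging.capture(n))
    m=imaging.camera_model(n);print(n,m)
print(bot.get_state())
E
```

```text
pics
scene {'K': array([[482.35018299,   0.        , 255.68769655],
       [  0.        , 482.35018299, 189.28883903],
       [  0.        ,   0.        ,   1.        ]]), 'position': array([1313.41006652, -274.84223205,  787.11910208]), 'rotation': array([0.86645331, 0.00159228, 1.24723773])}
top {'K': array([[392.41912764,   0.        , 254.50553973],
       [  0.        , 392.41912764, 188.91067823],
       [  0.        ,   0.        ,   1.        ]]), 'position': array([443.4306147 ,   3.01772307, 800.07585288]), 'rotation': array([ 0.08564156,  0.00578335, -1.56888898])}
wrist {'K': array([[342.12747493,   0.        , 256.18074449],
       [  0.        , 342.12747493, 184.05808046],
       [  0.        ,   0.        ,   1.        ]]), 'position': array([ 276.28331828, -480.66421821,  372.91868924]), 'rotation': array([-0.28132489,  0.00271465, -1.1758276 ])}
{'t': 0.15, 'qpos': array([-1.31022251e+00,  3.26752841e-01, -1.93359986e-01,  1.05203134e+00,
       -2.85770336e-05,  1.43658453e+00]), 'joint_velocities': array([-2.12581296e-03, -1.84858287e-03,  1.75672505e-03,  2.16052065e-04,
        8.79375560e-05, -1.90789188e-03]), 'effort': array([ 1.11863614e-03, -4.43704534e+01,  2.62664670e+01,  1.04898191e-02,
       -7.70136603e-05, -1.23797275e-05]), 'tcp_pos': array([ 211.41309599, -507.24836289,  230.69085395]), 'orientation': array([-3.14025311e+00, -1.52033283e-04,  3.94785531e-01]), 'contact_force': array([-0.30382248, -0.69431297,  0.74826099]), 'wrist_torque': array([0.02160133, 0.00523089, 0.02079024]), 'opening': 1.0070781728734124}
```

View pics/scene0.png

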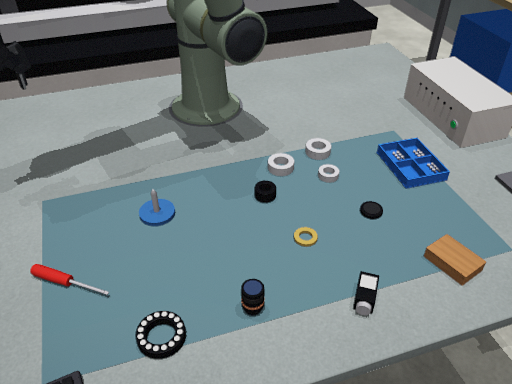

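View pics/top0.png

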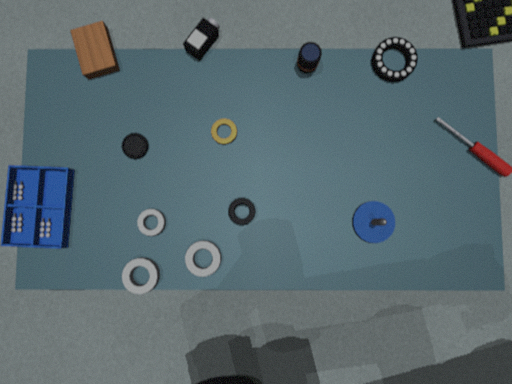

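View pics/wrist0.png

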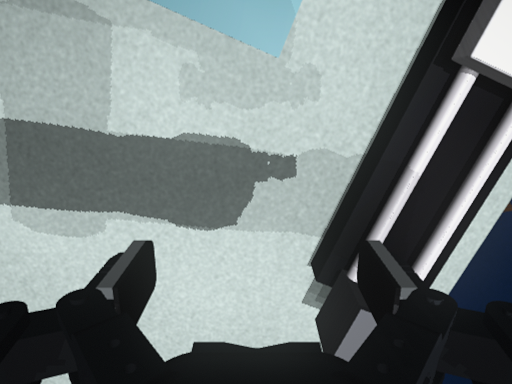

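The top view shows the thick black ring at about (241,211), the smallest silver ring at (151,222), brass at (224,131), lens cap at (135,146) and the arbor at (374,222) with its post leaning right in the view. Next I'll enlarge these areas.

```bash
cat > h.py <<'E'
from bench import bot, solve_ik, imaging
import cv2, numpy as np
from scipy.spatial.transform import Rotation as R
def pix2w(m,uv,z):
    K=m["K"];d=np.linalg.inv(K)@np.array([uv[0],uv[1],1.]);d=np.array([d[0],-d[1],-d[2]])
    d=R.from_euler('xyz',m["rotation"]).as_matrix()@d
    p=np.array(m["position"]);return p+d*(z-p[2])/d[2]
def w2pix(m,P):
    p=R.from_euler('xyz',m["rotation"]).as_matrix().T@(np.array(P,float)-m["position"])
    q=m["K"]@np.array([p[0],-p[1],-p[2]]);return q[:2]/q[2]
def crop(src,dst,c,h=32,s=8):
    im=cv2.imread(src) if isinstance(src,str) else src
    x,y=c;o=im[max(0,y-h):y+h,max(0,x-h):x+h]
    return cv2.resize(o,None,fx=s,fy=s,interpolation=cv2.INTER_CUBIC)
def circ(m,c,r):
    return np.array([w2pix(m,[c[0]+r*np.cos(a),c[1]+r*np.sin(a),c[2]]) for a in np.linspace(0,2*np.pi,49)])
E
python3 - <<'E'
from h import *
for nm,cs in [("top",[(241,211),(151,222),(374,222)]),("scene",[(265,191),(329,173),(156,205)])]:
    o=np.hstack([crop(f"pics/{nm}0.png",None,c,32,4) for c in cs])
    cv2.imwrite(f"pics/{nm}_crops.png",np.clip(o.astype(float)*1.3,0,255).astype(np.uint8))
m=imaging.camera_model("top")
for uv,z in [((241,211),30),((151,222),20),((374,222),12),((224,131),10),((135,146),12),((203,259),20),((140,276),20)]: print(uv,pix2w(m,uv,z).round(1))
E
```

```text
(241, 211) [466.  34.  30.]
(151, 222) [444.2 212.9  20. ]
(374, 222) [ 445.1 -231.1   12. ]
(224, 131) [630.2  70.4  10. ]
(135, 146) [598.5 251.5  12. ]
(203, 259) [371.9 108.7  20. ]
(140, 276) [338.7 231.9  20. ]
```

View pics/top_crops.png

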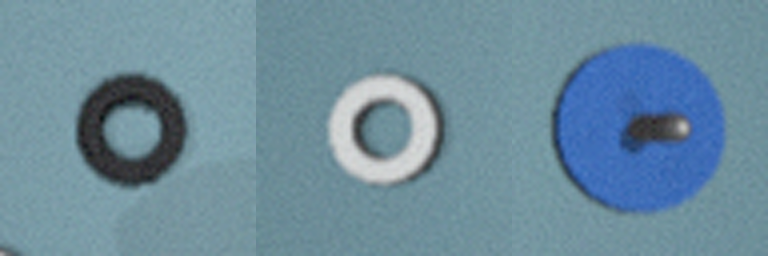

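View pics/scene_crops.png

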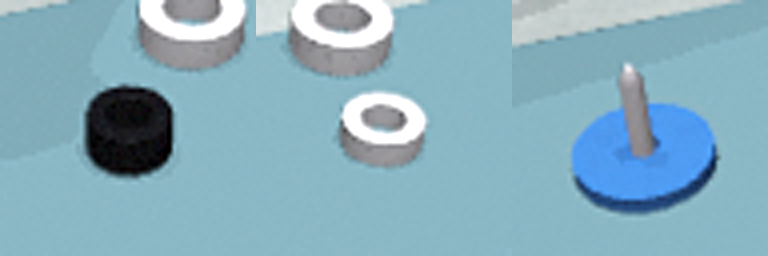

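The top crops show the black ring, small silver ring and base disc all clean. Now I'll fit their centres by segmentation in both views.

```bash
python3 - <<'E'
from h import *
from scipy.optimize import least_squares
def mask(im,c,kind,h=32):
    hsv=cv2.cvtColor(im,cv2.COLOR_BGR2HSV).astype(int);H,S,V=hsv[...,0],hsv[...,1],hsv[...,2]
    if kind=="white": k=(S<40)&(V>175)
    elif kind=="blue": k=(H>104)&(H<120)&(S>140)
    elif kind=="yellow": k=(H>15)&(H<35)&(S>110)
    else: k=(V<80)
    w=np.zeros_like(k);w[c[1]-h:c[1]+h,c[0]-h:c[0]+h]=1
    return (k&w).astype(np.uint8)
top=cv2.imread("pics/top0.png");sc=cv2.imread("pics/scene0.png")
mt=imaging.camera_model("top");ms=imaging.camera_model("scene")
def fit(im,m,c,kind,z,h,r,nm):
    k=mask(im,c,kind,h)
    cs,_=cv2.findContours(k,cv2.RETR_EXTERNAL,cv2.CHAIN_APPROX_NONE)
    ct=max(cs,key=cv2.contourArea)[:,0,:].astype(float)
    W=np.array([pix2w(m,p,z)[:2] for p in ct])
    s=least_squares(lambda q:np.hypot(W[:,0]-q[0],W[:,1]-q[1])-q[2],[*W.mean(0),r],loss='soft_l1')
    print(nm,s.x.round(1),"exp r",r,"res",np.sqrt((s.fun**2).mean()).round(2))
fit(top,mt,(241,211),"black",30,24,27,"thick top")
fit(top,mt,(151,222),"white",20,22,27,"mid top")
fit(top,mt,(374,222),"blue",12,30,42,"base top")
fit(top,mt,(224,131),"yellow",10,22,27,"thin top")
fit(sc,ms,(329,173),"white",20,14,27,"mid scene")
fit(sc,ms,(156,211),"blue",12,24,42,"base scene")
# tip of post
print(pix2w(mt,(374-32+(686-512)/4,222-32+127/4),74), pix2w(ms,(156-32+(628-512)/4,205-32+68/4),75))
E
```

```text
thick top [465.9  33.3  26. ] exp r 27 res 0.6Traceback (most recent call last):
  File "<stdin>", line 21, in <module>
  File "<stdin>", line 16, in fit
ValueError: max() iterable argument is empty
```

```bash
cat > fitm.py <<'E'
from h import *
from scipy.optimize import least_squares
def mask(im,c,kind,h=32,vt=175):
    hsv=cv2.cvtColor(im,cv2.COLOR_BGR2HSV).astype(int);H,S,V=hsv[...,0],hsv[...,1],hsv[...,2]
    if kind=="white": k=(S<40)&(V>vt)
    elif kind=="blue": k=(H>104)&(H<120)&(S>140)
    elif kind=="yellow": k=(H>15)&(H<35)&(S>90)
    else: k=(V<80)
    w=np.zeros_like(k);w[c[1]-h:c[1]+h,c[0]-h:c[0]+h]=1
    return (k&w).astype(np.uint8)
def fit(im,m,c,kind,z,h,r,nm,vt=175):
    k=mask(im,c,kind,h,vt)
    cs,_=cv2.findContours(k,cv2.RETR_EXTERNAL,cv2.CHAIN_APPROX_NONE)
    if not cs: print(nm,"none");return
    ct=max(cs,key=cv2.contourArea)[:,0,:].astype(float)
    W=np.array([pix2w(m,p,z)[:2] for p in ct])
    s=least_squares(lambda q:np.hypot(W[:,0]-q[0],W[:,1]-q[1])-q[2],[*W.mean(0),r],loss='soft_l1')
    print(nm,s.x.round(1),"exp r",r,"res",np.sqrt((s.fun**2).mean()).round(2))
    return s.x
E
python3 - <<'E'
from fitm import *
top=cv2.imread("pics/top0.png");sc=cv2.imread("pics/scene0.png")
mt=imaging.camera_model("top");ms=imaging.camera_model("scene")
fit(top,mt,(151,222),"white",20,22,27,"mid top",130)
fit(top,mt,(374,222),"blue",12,30,42,"base top")
fit(top,mt,(224,131),"yellow",10,22,27,"thin top")
fit(sc,ms,(329,173),"white",20,14,27,"mid scene",225)
fit(sc,ms,(329,173),"white",20,14,27,"mid scene",205)
fit(sc,ms,(156,211),"blue",12,24,42,"base scene")
print(pix2w(mt,(374-32+(686-512)/4,222-32+127/4),74), pix2w(ms,(156-32+(628-512)/4,205-32+68/4),75))
E
```

```text
mid top [444.6 215.2  25.5] exp r 27 res 0.62
base top [ 445.8 -229.9   40.6] exp r 42 res 0.76
thin top [630.1  71.1  25.2] exp r 27 res 0.57
mid scene none
mid scene [445.2 212.6  23.8] exp r 27 res 1.0
base scene [ 452.  -232.5   42.3] exp r 42 res 12.46
[ 445.44180623 -233.85356148   74.        ] [ 446.09854834 -231.83061776   75.        ]
```

```bash
python3 - <<'E'
from h import *
import math
O=[math.pi,0,math.pi]
def snap(nm):
    s=bot.get_state();m=imaging.camera_model("wrist");im=imaging.capture("wrist")
    cv2.imwrite(f"pics/{nm}.png",im);np.save(f"pics/{nm}.npy",np.r_[m["position"],m["rotation"]])
    print(nm,s["t"],s["tcp_pos"].round(1),s["qpos"].round(2),s["contact_force"].round(2))
bot.move_ptp([446,-231,190],O); bot.dwell(0.2); snap("w_arb")
bot.move_ptp([466,33.5,170],O); bot.dwell(0.2); snap("w_thick")
E
```

```text
w_arb 2.1417 [ 445.9 -231.5  190. ] [-0.63  0.27 -0.38  0.92 -0.   -0.62] [ 0.19 -0.24  0.03]
w_thick 3.425 [466.4  32.3 170.1] [-0.09  0.23 -0.49  0.85 -0.   -0.09] [-0.23  0.32 -0.34]
```

View pics/w_arb.png

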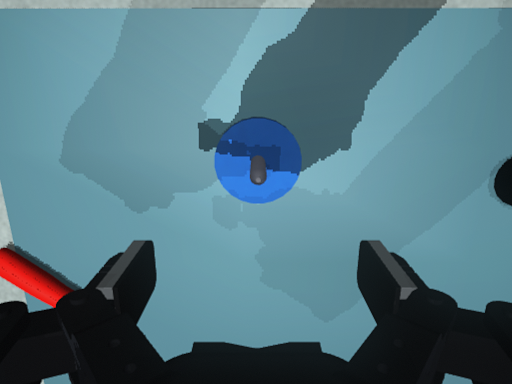

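View pics/w_thick.png

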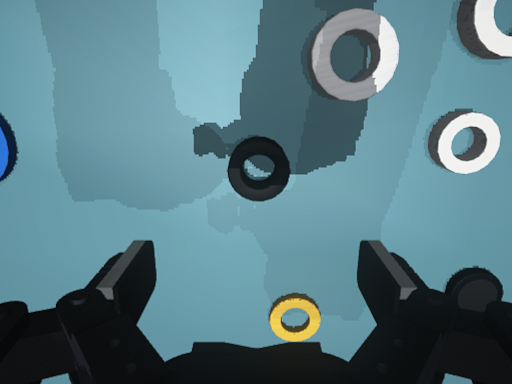

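The wrist images show the base disc centred at about (258,160) with the post tip at (258,182), and the black ring at about (259,169). Next I'll convert these to positions.

```bash
python3 - <<'E'
from fitm import *
K=imaging.camera_model("wrist")["K"]
def M(n):
    a=np.load(f"pics/{n}.npy");return dict(K=K,position=a[:3],rotation=a[3:])
ma,mt=M("w_arb"),M("w_thick")
print("base",pix2w(ma,(258,160),12),"tip",pix2w(ma,(258,182),74))
ia,it=cv2.imread("pics/w_arb.png"),cv2.imread("pics/w_thick.png")
fit(ia,ma,(258,160),"blue",12,50,42,"base")
fit(it,mt,(473,143),"white",20,40,27,"mid",215)
# overlays
def ov(im,m,cs,c,h,f):
    s=8;o=crop(im,None,c,h,s)
    o=np.clip(o*1.6,0,255).astype(np.uint8)
    for cc,r,col in cs:
        p=((circ(m,cc,r)-np.array([c[0]-h,c[1]-h])+.5)*s).astype(np.int32)
        cv2.polylines(o,[p],True,col,1)
    cv2.imwrite(f,o)
T=[466,33.5]
ov(it,mt,[((*T,30),27,(0,255,0)),((*T,30),15,(0,255,0)),((*T,0),27,(0,0,255)),((*T,0),15,(0,0,255))],(259,169),36,"pics/ov_thick.png")
A=[446,-231.5]
ov(ia,ma,[((*A,12),42,(0,255,0)),((*A,66),7,(0,255,0)),((*A,12),7,(0,0,255))],(258,165),48 if 0 else 37,"pics/ov_arb.png")
E
```

```text
base [ 443.57721756 -229.67933622   12.        ] tip [ 447.89401801 -230.07062511   74.        ]
base [ 445.2 -230.1   41.5] exp r 42 res 0.36
mid [444.2 215.3  25.7] exp r 27 res 0.28
```

View pics/ov_thick.png

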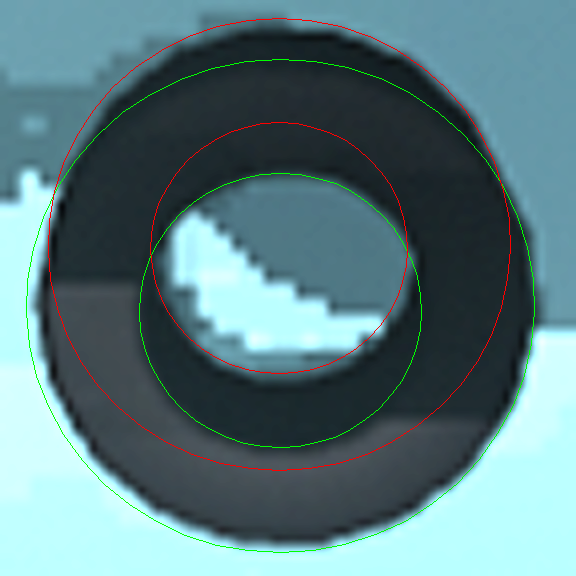

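View pics/ov_arb.png

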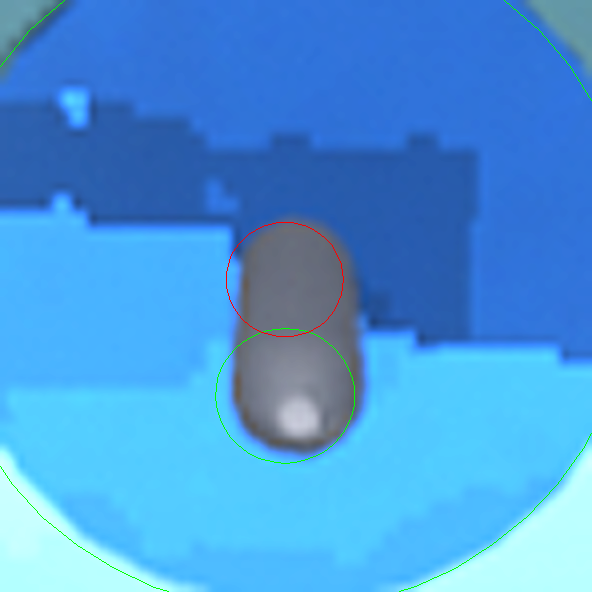

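```bash
python3 - <<'E'
from h import *
bot.grip(0.88,40)
bot.movel([465.5,34,60],max_speed=150)
print(bot.get_state()["tcp_pos"].round(1))
print(bot.movel([465.5,34,2.5],max_speed=80,threshold=15))
s=bot.get_state();print(s["t"],s["tcp_pos"].round(1),s["contact_force"].round(1),s["opening"])
bot.grip(0.0,50)
s=bot.get_state();print(s["t"],s["tcp_pos"].round(1),s["contact_force"].round(1),s["opening"])
cv2.imwrite("pics/s1.png",imaging.capture("scene"));cv2.imwrite("pics/w1.png",imaging.capture("wrist"))
E
```

```text
[466.1  34.   60.6]
False
5.4917 [465.9  34.    2.8] [ 0.1 -0.7  0.1] 0.8815283506388528
5.8417 [466.1  34.1   3.5] [-1.9 -0.3  6.6] 0.6146915211566999
```

View pics/s1.png

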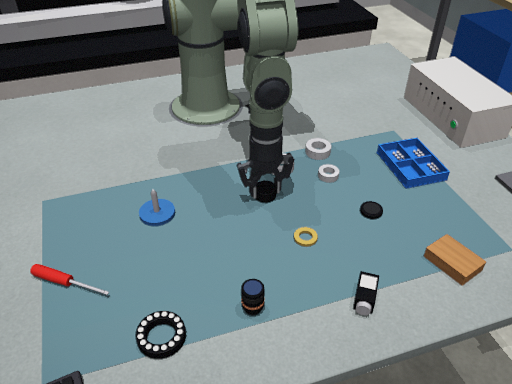

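View pics/w1.png

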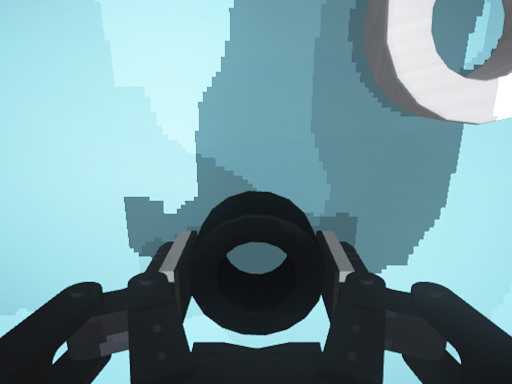

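Both views show the black ring gripped between the pads. Next I'll lift it, carry it over the arbor and check before lowering.

```bash
python3 - <<'E'
from h import *
bot.movel([465.5,34,110],max_speed=150)
s=bot.get_state();print(s["t"],s["tcp_pos"].round(1),s["contact_force"].round(1),s["opening"])
bot.movel([445.5,-230.3,110],max_speed=200); bot.dwell(0.3)
s=bot.get_state();print(s["t"],s["tcp_pos"].round(1),s["contact_force"].round(1),s["opening"])
m=imaging.camera_model("wrist");np.save("pics/w2.npy",np.r_[m["position"],m["rotation"]])
w=imaging.capture("wrist");cv2.imwrite("pics/w2.png",w)
sc=imaging.capture("scene");cv2.imwrite("pics/s2.png",np.hstack([crop(sc,None,(157,185),48,5),cv2.resize(w[150:384,100:400],(480,480))])[:, :800])
E
```

```text
6.8083 [464.8  34.1 109.4] [ 0.2 -0.4 -1.7] 0.6117848579050877
8.5833 [ 445.6 -229.8  110.1] [ 0.2 -0.4 -1.5] 0.6140680164341331
```

View pics/w2.png

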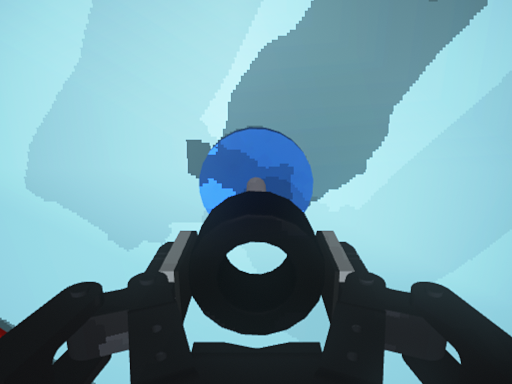

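View pics/s2.png

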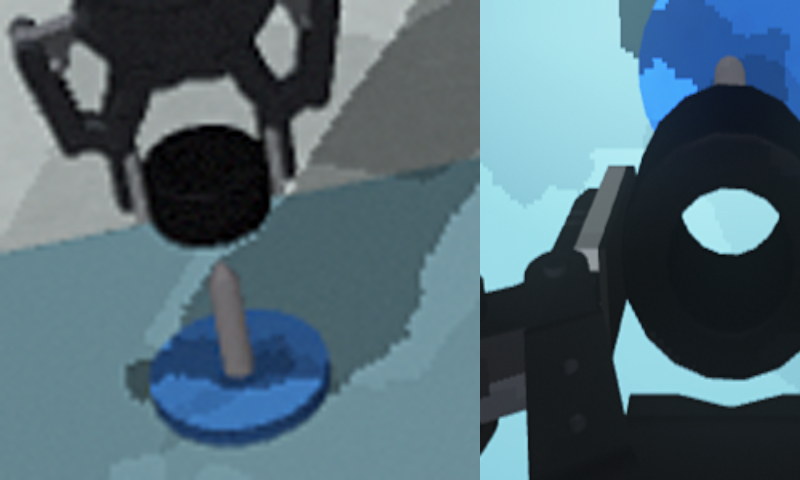

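The ring hangs level, in line with the post (post at column 256, ring centre at about 257). I'll lower it with a force stop.

```bash
python3 - <<'E'
from h import *
def p(r=None):
    s=bot.get_state();print(r,s["t"],s["tcp_pos"].round(1),s["contact_force"].round(1),round(s["opening"],3));return s
p(bot.movel([445.5,-230.3,55],max_speed=80,threshold=8))
E
```

```text
False 9.5167 [ 445.8 -230.5   55.3] [-0.3 -0.6 -2.3] 0.611
```

```bash
python3 - <<'E'
from h import *
def p(r=None):
    s=bot.get_state();print(r,s["t"],s["tcp_pos"].round(1),s["contact_force"].round(1),round(s["opening"],3));return s
p(bot.movel([445.5,-230.3,14],max_speed=50,threshold=6))
w=imaging.capture("wrist");sc=imaging.capture("scene")
cv2.imwrite("pics/s3.png",np.hstack([crop(sc,None,(157,205),40,6),cv2.resize(w[150:384,130:370],(320,312)).copy() if 0 else cv2.resize(w[150:384,130:364],(480,480))])[:, :800])
E
```

```text
True 10.2583 [ 444.9 -229.9   15.5] [-0.3  0.5  5.7] 0.607
```

View pics/s3.png

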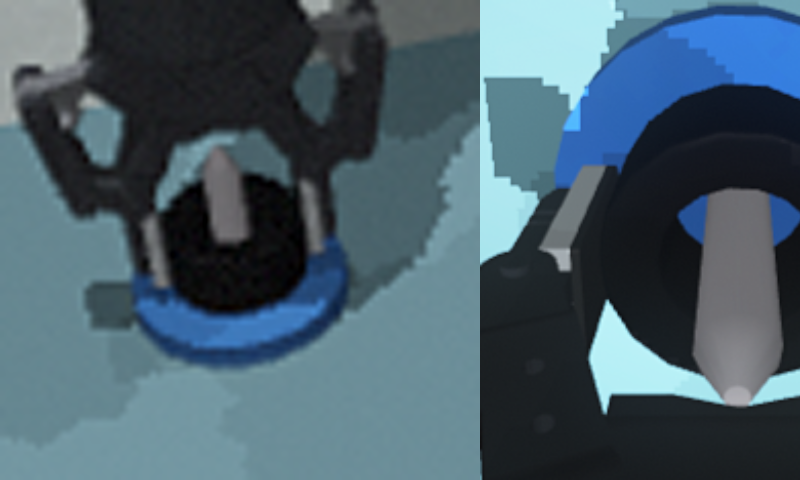

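The ring is on the post and seated (contact at z 15.5, equal to the grasp height of 3.5 plus the 12 mm base). I'll release it and go to the middle ring.

```bash
python3 - <<'E'
from h import *
def p(r=None):
    s=bot.get_state();print(r,s["t"],s["tcp_pos"].round(1),s["contact_force"].round(1),round(s["opening"],3));return s
bot.grip(0.85); p()
bot.movel([445.2,-230.2,120],max_speed=120)
bot.movel([444.5,214.5,150],max_speed=250); bot.dwell(0.3); p()
m=imaging.camera_model("wrist");np.save("pics/w4.npy",np.r_[m["position"],m["rotation"]])
w=imaging.capture("wrist");cv2.imwrite("pics/w4.png",w)
cv2.imwrite("pics/s4.png",imaging.capture("scene"))
T=[444.5,214.5];c=(258,172);h=46;s=8
o=crop(w,None,c,h,s)
for z,r,col in [(20,27,(0,255,0)),(20,15,(0,255,0)),(0,27,(0,0,255))]:
    q=((circ(m,(*T,z),r)-np.array([c[0]-h,c[1]-h])+.5)*s).astype(np.int32);cv2.polylines(o,[q],True,col,1)
cv2.imwrite("pics/ov4.png",cv2.resize(o,(590,590)))
E
```

```text
None 10.6917 [ 444.  -229.3   14.9] [-0.2 -0.5  0.1] 0.851
None 13.95 [444.6 214.1 150. ] [-0.5 -0.1  0.6] 0.853
```

View pics/w4.png

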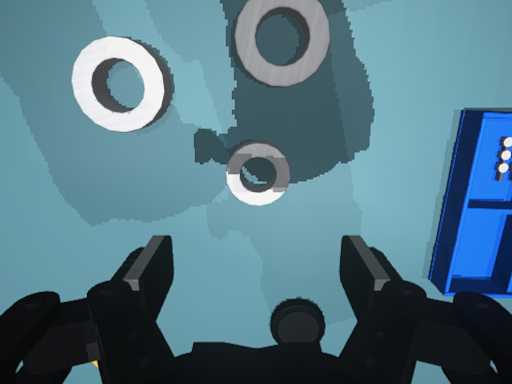

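View pics/ov4.png

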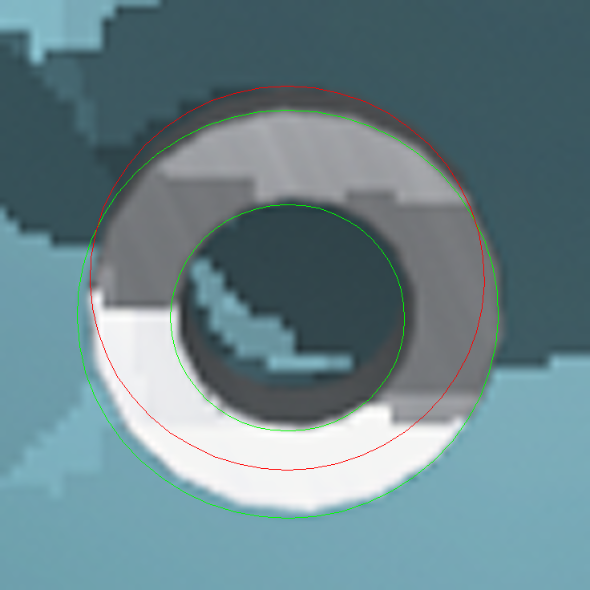

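View pics/s4.png

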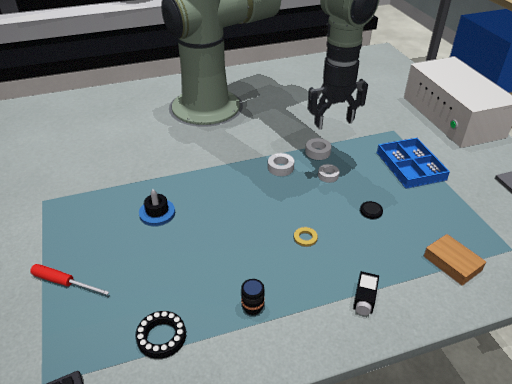

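The black ring sits on the base around the post. The overlay puts the middle ring at about (444,215.4), so I'll grasp there.

```bash
python3 - <<'E'
from h import *
def p(r=None):
    s=bot.get_state();print(r,s["t"],s["tcp_pos"].round(1),s["contact_force"].round(1),round(s["opening"],3));return s
bot.movel([444,215.4,50],max_speed=150)
p(bot.movel([444,215.4,1.5],max_speed=60,threshold=12))
bot.grip(0.0,50);p()
w=imaging.capture("wrist")
bot.movel([444,215.4,130],max_speed=150);p()
w2=imaging.capture("wrist")
cv2.imwrite("pics/w5.png",np.hstack([w[150:,100:420],w2[150:,100:420]]))
E
```

```text
False 15.825 [444.3 215.5   1.7] [ 0.8 -1.3 -0.5] 0.847
None 16.1583 [444.4 215.6   2.5] [-1.4 -0.4  6. ] 0.605
None 17.2167 [443.3 215.2 129.2] [ 0.3  0.1 -1.3] 0.605
```

View pics/w5.png

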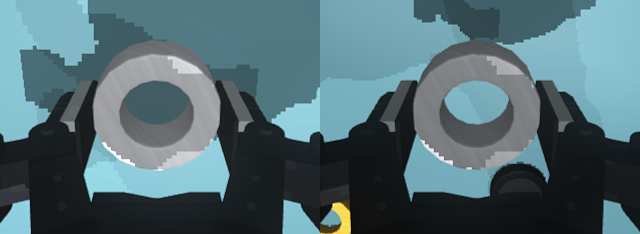

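The middle ring is held square between the pads before and after lifting. I'll carry it to the arbor next.

```bash
python3 - <<'E'
from h import *
def p(r=None):
    s=bot.get_state();print(r,s["t"],s["tcp_pos"].round(1),s["contact_force"].round(1),round(s["opening"],3));return s
bot.movel([445.5,-230.3,110],max_speed=250); bot.dwell(0.3);p()
r=bot.movel([445.5,-230.3,55],max_speed=70,threshold=8);p(r)
if not r: p(bot.movel([445.5,-230.3,43],max_speed=30,threshold=6))
w=imaging.capture("wrist");sc=imaging.capture("scene")
cv2.imwrite("pics/s6.png",np.hstack([crop(sc,None,(157,205),40,5),cv2.resize(w[150:384,130:364],(400,400))]))
E
```

```text
None 19.5 [ 445.6 -229.9  110.1] [-0.6 -0.  -1.2] 0.604
False 20.4333 [ 445.8 -230.5   55.3] [-0.1 -0.2 -1.6] 0.603
True 20.825 [ 445.8 -230.5   44.5] [0.1 0.  4.8] 0.609
```

View pics/s6.png

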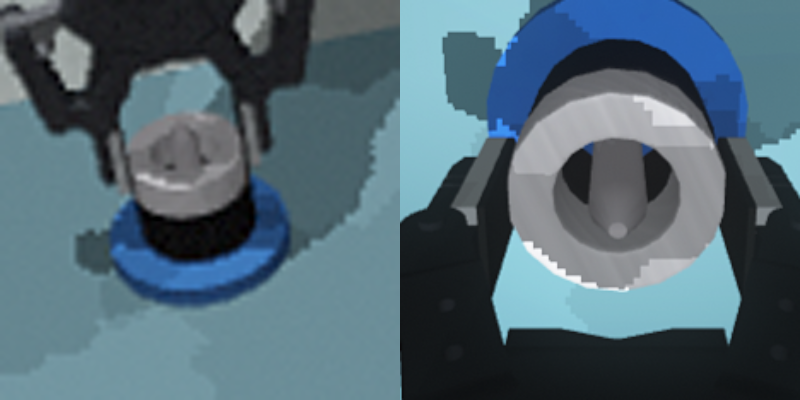

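The middle ring is seated on the black one (contact at 44.5, as predicted). I'll release, retreat and check.

```bash
python3 - <<'E'
from h import *
def p(r=None):
    s=bot.get_state();print(r,s["t"],s["tcp_pos"].round(1),s["contact_force"].round(1),round(s["opening"],3));return s
bot.grip(0.85);p()
x=bot.get_state()["tcp_pos"]
bot.movel([x[0],x[1],150],max_speed=120)
bot.movel([330,-330,200],max_speed=200);p()
sc=imaging.capture("scene");t=imaging.capture("top");cv2.imwrite("pics/s7full.png",sc)
cv2.imwrite("pics/s7.png",np.hstack([crop(sc,None,(157,205),40,5),crop(t,None,(374,222),40,5)]))
E
```

```text
None 21.2667 [ 445.  -229.9   43.8] [-0.3 -0.5  0.6] 0.851
None 23.25 [ 330.1 -329.4  199.5] [0.5 0.2 0.3] 0.851
```

View pics/s7.png

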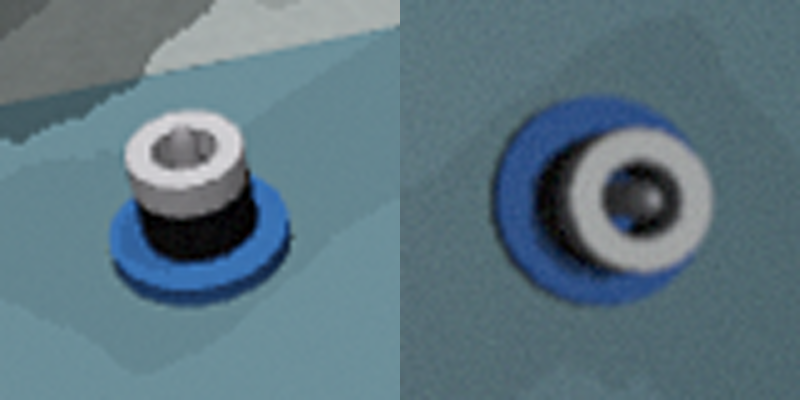

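View pics/s7full.png

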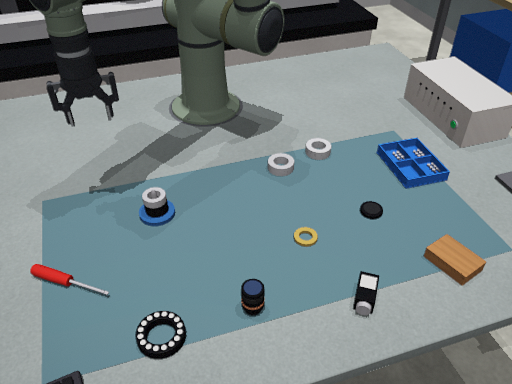

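The black and aluminium rings are stacked flat on the base around the post. The brass ring is still at (305,236), and the gripper is clear.

```bash
python3 -c "
from bench import bot
bot.sign_off();print(bot.get_state()['t'])"
```

```text
the job is handed in; nothing more can be done
the job is handed in; nothing more can be done
```

The thick black ring is on the blue base and the smallest aluminium ring lies flat on top of it, both around the post. I handed the job in just after 23 s on the robot's clock, against the 61 s limit.

- **Seating:** I lowered each ring until the gripper felt contact. The black ring stopped at a tool height of 15.5 mm and the aluminium one at 44.5 mm, both matching the heights predicted for flat seating. Contact forces I read stayed around 7 N or less.
- **Final pictures:** after the gripper backed off, the scene and top cameras showed the two rings stacked flat. The brass ring is still in the same place, and the larger silver rings and the lens cap were not touched.
- **Disagreement between checks:** the position estimates for the arbor and the rings differed by up to about 4 mm between cameras. The clearance around the post is 8 mm on each side, and the force readings showed no contact with the post as the rings went down.

No check failed.

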